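Mesh the lotus lamp into its altar socket and hold it down

TASK

First slide the glass door of the low altar cabinet fully open by the black grip on it, uncovering the socket inside. Then lift the square red lotus lamp out of its round wooden stand, turn it until its four-ribbed stem meshes with the cross-shaped slot of the socket, slide it fully home against the spring so that its brass flange sits flush on the socket, and finish while still holding it pressed down there: do not let go. Leave the door open and all the other things on the table where they stand.

Things in the scene. Friction and masses are not known exactly. Their poses are not given: they have to be found in the camera images.
- cabinet: Low wooden altar cabinet, fixed, 190 (x) x 410 (y) x 76 mm high. Origin: centre of its underside on the table. The long side lies along its y. An open-topped niche (166 x 190 mm, floor 20 mm above the table) takes up its -y half and holds the socket; the +y half is closed. Its glass door lies level on the top and slides along the cabinet's y.
- door (a joint): Travel of the sliding glass door in m: 0 = niche covered, 0.16 = fully open, at the stop; grows as the door moves along the cabinet's +y. About 1.5 N of friction, stays where it is left. The pane is 174 (x) x 180 (y) x 4 mm, its upper face 74 mm above the table; it is centred on the cabinet's x.
- door_grip (a point): Centre of the top face of the door's black grip, 109 mm above the table. The grip is a bar in the middle of the pane, 60 mm along the cabinet's x, 12 mm wide along its y, standing 35 mm above the glass. Moves with the door; axes as the cabinet's.
- socket: Square black and brass socket, fixed on the niche floor, 66 x 66 x 40 mm. Origin: centre of its underside, 20 mm above the table, z up. A cross-shaped slot runs down its middle, 11 mm wide, arms along the socket's x and y (parallel to the sides of the square), from z = 28 mm down to z = 4 mm. Its yaw is random. A spring contact stands in the slot's centre.
- socket_rim (a point): Centre of the socket's rim plane: 40 mm above its origin, 60 mm above the table, 10 mm below the glass. From the rim down: a funnel about 46 mm wide narrowing to a round bore 37 mm in diameter, whose floor lies 12 mm below the rim and holds the mouth of the cross slot.
- contact (a joint): How far the copper spring contact (9 mm pin in the middle of the socket's slot) is pushed down, in m: 0 = free (its top at z = 18 mm in the socket), 0.008 when the lamp is fully home. It pushes up with 5 N at first and 9 N with the lamp home, so that the lamp rises again when let go.
- lamp: Red and yellow lotus lamp with a square column, loose, about 120 g, 104 mm tall. Origin: centre of the stem's lower end, z up. Stem: z 0 to 30 mm, a cross of two bars 32 mm long, 8 mm thick, along the lamp's x and y. Brass flange: 54 mm in diameter, z 30 to 36 mm, rests on the socket's rim when home (lamp origin then 10 mm above the socket's). Any of four quarter turns fits, to about 5 degrees.
- lamp_column (a point): Middle of the lamp's square column, on the lamp's axis 71 mm above its origin. The column, 36 x 36 mm, is the part to grip: free from 47 mm (petal tips) to 96 mm above the origin, its faces square to the lamp's x and y and so square with the stem's ribs. A stepped brass cap, narrower, tops it at 104 mm.
- stand: Round wooden stand, fixed twelve-sided ring 68 mm in outer and 40 mm in inner diameter, 36 mm high, origin at the centre of its underside on the table. The lamp's flange rests on its top, the stem hanging inside, so at the start the lamp's origin is 6 mm above the table.
- teacup: Blue ceramic teacup, 72 mm wide, 55 mm high, loose; origin under its centre. To be left alone.
- incense_holder: Stainless steel incense stick holder, 60 mm wide, 45 mm high, loose; origin under its centre. To be left alone.
- bell: White plastic press bell with a blue button, 68 mm wide, 40 mm high, loose; origin under its centre. To be left alone.
- fan_base: Folded wooden fan on its base, 50 x 150 x 38 mm, loose; origin under its centre. To be left alone.
- fruit_plate: White plate, 170 mm wide, 25 mm high, loose; origin under its centre. To be left alone.
- incense_box: Red box, 60 x 220 x 40 mm, loose; origin under its centre. To be left alone.
Things that resemble listed ones, but are neither listed nor needed, are in the scene too. Leave any green look-alike of the stand alone.

How it is judged:
On the way, in this order (a step that is already met when the one before it is completed fails the run):
1. the glass door is slid open to its stop (value of joint door above 0.145 m), for 0.2 s.
2. the lamp is lifted clear of its stand (z of lamp in the frame of stand above 0.04 m and contact force between the fingers and lamp above 1 N), for 0.2 s.
At the end, for the whole second after the job is handed in: Door open over 140 of 160 mm; lamp upright (0.08 rad), centred within 4 mm in the socket, meshed, flange within 2.5 mm of the rim, spring contact pushed down over 5 mm, fingers still on the lamp (over 2 N), at rest, through the last second (value of joint door above 0.14 m and horizontal distance between lamp and socket below 0.004 m and z of lamp in the frame of socket below 0.0125 m and angle between lamp's own z axis and vertical below 0.08 rad and value of joint contact above 0.005 m and contact force between the fingers and lamp above 2 N and linear speed of lamp below 0.02 m/s); the arm keeps its last pose, push and grip.
It fails at once if a bystander is moved more than 20 mm (distance of any of teacup, incense_holder, bell, fan_base, fruit_plate, incense_box from where it was at the start of the episode above 0.02 m).
It also fails if it takes over 59 s, if anything falls off the work surface, if the arm or the gripper's body presses on something with over 40 N, if the wrist force passes 120 N, or if a joint passes its speed limit or range.

ROBOT

A 7-joint arm with a two-finger parallel gripper is mounted at the origin on the work surface. World frame = base frame: x ahead of the robot, y to its left, z up, the work surface at z = 0. Lengths are in m, angles in rad, forces in N, time in s.
With the tool pointing down it reaches from about 0.425 to 0.975 m from the base axis. Payload 16.7 kg.
Tool frame: the origin (TCP) lies midway between the tips of the shut fingers; the grasp point (between the pads) lies env.grip_point_offset behind it (env.grip_point_offset is the distance from the TCP to the grasp point, in m); z points along the fingers, y is the line along which they close (so a half turn about z gives the same grasp; the last joint's range is limited). The gripper opens to 85 mm and grips with 20 to 120 N. Pads are 22 mm wide; open, the fingers measure 114 mm over their backs; the gripper's body (76 mm by 85 mm) begins 54 mm behind the grasp point. The pads swing forward as they close: fully open they stand 13 mm farther back than shut.
Start: joints at [-0.149, 0.426, 0.074, 1.606, -0.034, 1.111, -0.067], TCP at [0.675, -0, 0.231] pointing down, gripper open.
Joint ranges: [-2.85, 2.85], [-0.5, 2.14], [-1.23, 1.37], [0.21, 2.46], [-1.02, 4.16], [0.16, 2.05], [-2.73, 2.73]. Speed limits (rad/s): [1.89, 1.89, 2.39, 2.39, 3.01, 3.01, 3.01].

INTERFACE

Orientations are given as a unit quaternion [w, x, y, z].
In Python, from station import env gives the robot as it stands.
- The arm moves only by the tool apply_moves, never from a script. Its argument "plan" is a list of rows, each a list of 5 numbers: the shift along the tool's x, y, z in mm, then the turn about the tool's z in rad, then the opening, from -1 (shut) to 1 (fully open), so that 0 is half open. In form: [[dx, dy, dz, spin, claw], ...]. A call has 1 to 12 rows; each row is the pose to reach, as a shift and turn from the pose commanded when the call began, along the tool's axes at that moment; what a row does not reach only later rows make up. A row lasts 1/8 s, in which the tool goes at most 62.5 mm and 10.7 degrees, less where a joint would pass 70% of its speed; a pose out of reach is approached as far as the arm can. A call with a gripper value outside its range is refused whole. The fingers move at their own pace and stop on an object; "newtons" is the grip in N (left out, the last holds). Time passes only in rows, so rows that repeat a pose let the fingers close. It gives the time, the measured TCP pose, the force, the opening and the grip force at its end, in the units of the state.
- env.state(): the state, without advancing time (a new reading comes with each control period).
- env.get_image(name): name is "scene" or "side" or "wrist"; returns (picture, depth): 420x560x3 uint8, red, green, blue; 420x560 float32, m along the optical axis (not along the pixel's ray), 0 where there is no reading.
- env.camera_params(name): a dict with "mtx" (3x3 intrinsics, pixels), "k1" (the pictures are not rectified: a ray, as slopes to the right and down, at radius r is drawn at 1 + k1 r^2 times it, then the intrinsics apply), "camera_from_world" (4x4, takes a point from world to camera coordinates); the wrist camera has in their place "T_tool_cam" (4x4, takes a point from camera to tool coordinates, whose origin is the TCP and whose axes are the flange's). Camera axes: x right, y down, z forward; pixel columns grow to the right and rows downward; lengths in m; the calibration is good to about 2 mm. A picture is of the moment at which its call begins: read the wrist's pose just before it. camera_params takes no time and is no camera call.
- env.hand_in(): hands the job in; it is judged then, once.
Trained networks look in the newest picture that a camera, given by its name, has taken for a name from the list of things; names that differ only in an ending like _2 or _b are one class to them, and where a whole thing is asked for, a point or a joint stands for the part that bears it (a point fixed in the world has none). Each returns a list of dicts, best first, with "conf" (0 to 1); they miss things now and then, are a little off and sometimes report something else, mostly with a low value. They report only what shows in the picture. A call takes as long as a camera call. They do not tell look-alikes from the thing itself.
- env.cut_out(camera, thing): "region" (420x560 bool, what is visible of it).
- env.tip_of(camera, thing): "at" ([x, y, z] in m, in world coordinates, good to about 4 mm: a listed point, or the origin of a listed thing).
The state is a dict: "time": time; "qpos": joint angles; "dq": joint speeds; "joint_torque": joint torques, N m; "eef_pos": TCP position; "tcp_rot": TCP orientation; "contact_force": force on the tool from outside, world axes, zero at the start; "wrist_torque": the same for the moment, N m; "opening": finger opening in m; "grip_force": force on a finger pad.
Only numpy, scipy, OpenCV 4.12 (cv2) and the standard library are available. Lean on these libraries where they do the work, as an engineer would, in place of code of your own. Each camera call takes 0.05 s, during which the arm holds its last target. There are 200 camera calls.

## Working session

There is one attempt and no reset: what is moved stays moved. The work goes in short steps, Python scripts to look and compute and a tool call to move; the robot and the scene stay as the last step left them, time stands still between calls to the robot, and variables do not carry over. Pictures are saved under pics/ and viewed, at most 10 in all, crops included, and the job is handed in when it is done.

Besides the shell and the picture viewer there is one more tool, called after "Call:" as name(argument=value, ...) on one line, values as JSON. apply_moves: Moves the arm, as the interface text tells. Its arguments: {"type":"object","properties":{"plan":{"type":"array","items":{"type":"array","items":{"type":"number"}}},"newtons":{"type":"number"}},"required":["plan"]}

```bash
ls; mkdir -p pics; cat > h.py <<'E'
import numpy as np, cv2
from station import env
def save(n,f):
    im,d=env.get_image(n); cv2.imwrite('pics/'+f,im[:,:,::-1]); return im,d
def best(cam,t,k=3):
    for r in env.tip_of(cam,t)[:k]: print(cam,t,np.round(r['at'],4),round(r['conf'],2))
E
python3 - <<'E'
from h import *
a,d=save('scene','scene.png'); b,e=save('side','side.png')
cv2.imwrite('pics/both.png',cv2.resize(np.vstack([a,b])[:,:,::-1],(400,600)))
for c in ('scene','side'):
    for t in ('door_grip','lamp_column','socket_rim','stand','cabinet','lamp'): best(c,t)
s=env.state(); print(s['eef_pos'],s['tcp_rot'],s['time'],env.grip_point_offset)
E
```

```text
pics
scene door_grip [ 0.5653 -0.1818  0.1085] 0.56
scene lamp_column [0.5447 0.3218 0.0755] 0.88
scene stand [0.6491 0.3306 0.003 ] 0.79
scene stand [5.394e-01 3.251e-01 1.000e-04] 0.78
scene cabinet [ 0.5493 -0.0937 -0.0036] 0.79
scene lamp [0.5386 0.3228 0.0088] 0.97
side door_grip [ 0.5598 -0.1804  0.1085] 0.74
side door_grip [0.5387 0.3181 0.0762] 0.68
side lamp_column [0.5407 0.3223 0.0768] 0.8
side stand [ 0.5449  0.3169 -0.0015] 0.81
side stand [ 0.6458  0.3362 -0.0015] 0.73
side stand [ 7.734e-01  1.126e-01 -5.000e-04] 0.48
side cabinet [ 0.5563 -0.0939  0.0018] 0.86
side cabinet [ 0.4217 -0.4432  0.0014] 0.53
side lamp [0.5367 0.3251 0.0103] 0.8
[ 6.74946453e-01 -9.86442888e-06  2.31303872e-01] [-3.85384074e-05  7.07132668e-01  7.07080893e-01 -9.97179305e-06] 0.7 0.0187
```

View pics/scene.png

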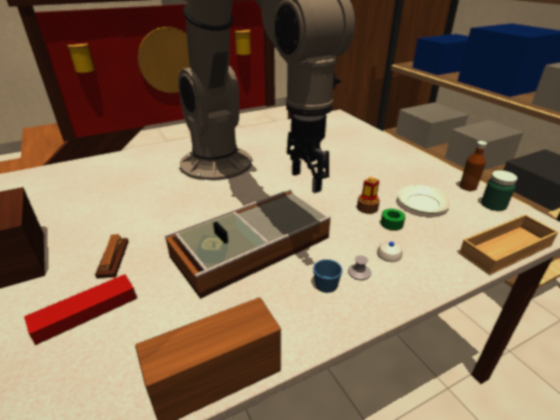

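View pics/side.png

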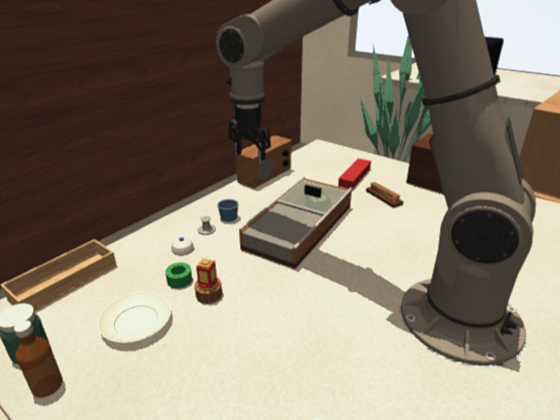

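Scene: cabinet at (215,235) in the scene view, with the grip at (221,231). The lamp is at (370,192), the green decoy ring at (393,218).

Call:
apply_moves(plan=[[-60, -40, -10, 0, -1], [-120, -80, -20, 0, -1], [-170, -110, -30, 0, -1], [-190, -125, -30, 0, -1], [-190, -125, -30, 0, -1], [-190, -125, -30, 0, -1]])

```text
time: 1.45
eef_pos: [0.5503, -0.1894, 0.2614]
tcp_rot: [-0.0, 0.707, 0.707, 0.0]
contact_force: [0.4, 0.9, -0.3]
opening: 0.0003
grip_force: 0.0
```

```bash
python3 - <<'E'
from h import *
print(env.camera_params('wrist'), env.state()['eef_pos'])
save('wrist','w1.png')
for t in ('door_grip','socket_rim','socket','cabinet'): best('wrist',t)
E
```

```text
{'mtx': array([[367.35395187,   0.        , 279.26536663],
       [  0.        , 367.35395187, 211.48849396],
       [  0.        ,   0.        ,   1.        ]]), 'k1': -0.08736057333585967, 'T_tool_cam': array([[ 1.28456360e-03, -9.60320903e-01, -2.78894448e-01,
         6.93699820e-02],
       [ 9.99998637e-01,  9.44198332e-04,  1.35473636e-03,
        -1.00958694e-03],
       [-1.03764998e-03, -2.78895808e-01,  9.60320807e-01,
        -1.43048104e-01],
       [ 0.00000000e+00,  0.00000000e+00,  0.00000000e+00,
         1.00000000e+00]])} [ 0.55032107 -0.18939714  0.26139223]
wrist door_grip [ 0.5643 -0.1836  0.1087] 0.83
wrist cabinet [ 0.5498 -0.09   -0.0049] 0.57
```

View pics/w1.png

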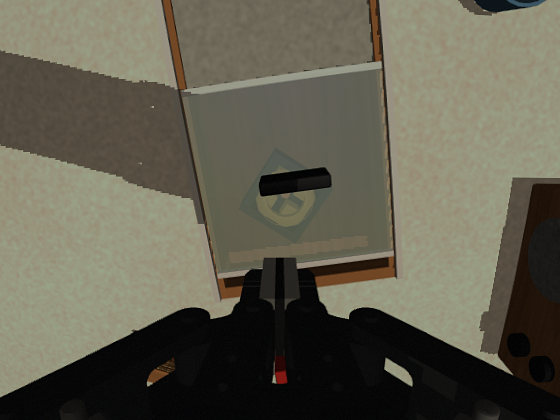

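Wrist view: the pane is at about (290,170) with the grip bar running (262,188)–(330,178), so the cabinet yaw is about +0.13 rad. The socket shows rotated under the glass at (285,195). I'll push with shut fingers from the grip's −y side.

Call:
apply_moves(plan=[[-34, 19, 40, -0.13, -1], [-36, 19, 80, -0.13, -1], [-36, 19, 130, -0.13, -1], [-36, 19, 168, -0.13, -1], [-36, 19, 170, -0.13, -1], [-36, 19, 170, -0.13, -1]])

```text
time: 2.45
eef_pos: [0.5697, -0.226, 0.0925]
tcp_rot: [0.0, 0.66, 0.752, 0.0]
contact_force: [-0.7, -0.5, 0.6]
opening: 0.0
grip_force: 0.0
```

Call:
apply_moves(plan=[[20, 0, 0, 0, -1], [35, 0, 0, 0, -1], [52, 0, 0, 0, -1], [70, 0, 0, 0, -1], [88, 0, 0, 0, -1], [106, 0, 0, 0, -1], [124, 0, 0, 0, -1], [142, 0, 0, 0, -1], [158, 0, 0, 0, -1], [170, 0, 0, 0, -1], [178, 0, 0, 0, -1], [182, 0, 0, 0, -1]])

```text
time: 3.95
eef_pos: [0.5458, -0.05, 0.0913]
tcp_rot: [0.002, 0.661, 0.75, -0.001]
contact_force: [6.1, -39.8, -8.1]
opening: -0.0001
grip_force: 20.5
```

Call:
apply_moves(plan=[[-10, 0, 0, 0, -1], [-12, 0, -20, 0, -1], [-40, 0, -80, 0, -1], [-90, 0, -130, 0, 0], [-140, 0, -170, 0, 1], [-142, 0, -170, 0, 1], [-142, 0, -170, 0, 1], [-142, 0, -170, 0, 1]])

```text
time: 4.95
eef_pos: [0.5634, -0.1846, 0.26]
tcp_rot: [-0.001, 0.659, 0.752, -0.0]
contact_force: [0.5, 0.7, -0.1]
opening: 0.0851
grip_force: 0.0
```

```bash
python3 - <<'E'
from h import *
print(env.state()['eef_pos'],env.state()['tcp_rot'])
im,d=save('wrist','w2.png'); np.save('w2d.npy',d)
for t in ('door_grip','socket_rim','socket','cabinet'): best('wrist',t)
E
```

```text
[ 0.56342787 -0.18460324  0.25995524] [-1.04564452e-03  6.59073876e-01  7.52077441e-01 -2.34444956e-04]
wrist socket_rim [ 0.5543 -0.2011  0.0615] 0.93
wrist socket [ 0.5551 -0.2089  0.0171] 0.82
```

View pics/w2.png

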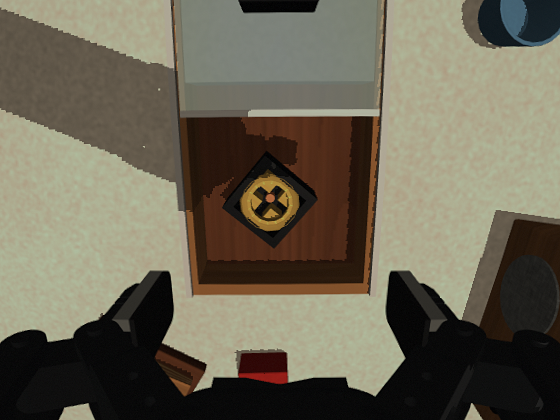

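The door is open (pane edge at row 112). The black socket is at (270,200) with corners (266,152), (316,198), (275,247), (223,206). I'll fit its square at the rim plane.

```bash
cat >> h.py <<'E'
from scipy.spatial.transform import Rotation as R
def cloud(d,pos,q):
    P=env.camera_params('wrist'); v,u=np.mgrid[0:420,0:560]
    p=np.stack([u,v],-1).reshape(-1,1,2).astype(float)
    n=cv2.undistortPoints(p,P['mtx'],np.array([P['k1'],0,0,0,0])).reshape(420,560,2)
    c=np.dstack([n*d[...,None],d])@P['T_tool_cam'][:3,:3].T+P['T_tool_cam'][:3,3]
    return c@R.from_quat(np.roll(q,-1)).as_matrix().T+pos
def rect(W,m):
    m=cv2.morphologyEx(m.astype(np.uint8),cv2.MORPH_OPEN,np.ones((3,3)))
    n,l,s,_=cv2.connectedComponentsWithStats(m); k=1+s[1:,4].argmax()
    p=W[l==k]; r=cv2.minAreaRect((p[:,:2]*1000).astype(np.float32)); return r,len(p),np.median(p[:,2])
E
python3 - <<'E'
from h import *
d=np.load('w2d.npy'); W=cloud(d,[0.56342787,-0.18460324,0.25995524],[-1.04564452e-03,6.59073876e-01,7.52077441e-01,-2.34444956e-04])
m=(abs(W[...,2]-.06)<.006)&(d>0); m[:140]=0;m[260:]=0;m[:,:205]=0;m[:,340:]=0
print(rect(W,m)); 
c=np.array([[266,152],[316,198],[275,247],[223,206]]); print(np.round(W[c[:,1],c[:,0]],3), W[150:250:20,270,2])
g=(d>0)&(abs(W[...,2]-.109)<.006);g[60:]=0;print(rect(W,g))
im=cv2.imread('pics/w2.png'); cu=W[198,270]; print('pin',cu)
E
```

```text
(((555.6798095703125, -207.38230895996094), (66.6201400756836, 66.37187957763672), 57.74970245361328), 3362, np.float64(0.06006165946179598))
[[ 0.546 -0.162  0.037]
 [ 0.599 -0.196  0.06 ]
 [ 0.567 -0.252  0.06 ]
 [ 0.512 -0.216  0.061]] [0.02086748 0.06179063 0.05006919 0.04956975 0.06001328]
(((542.4293212890625, -40.78342056274414), (58.88641357421875, 2.075562000274658), 7.939775466918945), 287, np.float64(0.10812230971580714))
pin [ 0.5557886  -0.20731281  0.03950276]
```

Call:
apply_moves(plan=[[60, 5, -10, 0, 1], [120, 10, -10, 0, 1], [180, 15, -10, 0, 1], [240, 20, -10, 0, 1], [300, 25, -10, 0, 1], [360, 30, -10, 0, 1], [420, 35, -10, 0, 1], [480, 40, -10, 0, 1], [518, 45, -10, 0, 1], [518, 45, -10, 0, 1], [518, 45, -10, 0, 1], [518, 45, -10, 0, 1]])

```text
time: 6.7
eef_pos: [0.5416, 0.3319, 0.2714]
tcp_rot: [0.0, 0.66, 0.751, -0.0]
contact_force: [-0.4, 0.0, -0.1]
opening: 0.0853
grip_force: 0.0
```

```bash
python3 - <<'E'
from h import *
s=env.state(); print(s['eef_pos'],s['tcp_rot'],s['qpos'])
im,d=save('wrist','w3.png'); np.save('w3d.npy',d)
for t in ('lamp_column','lamp','stand'): best('wrist',t)
W=cloud(d,s['eef_pos'],s['tcp_rot'])
m=(W[...,2]>.088)&(W[...,2]<.104)&(d>.1); m[300:]=0; print(rect(W,m))
m=(W[...,2]>.104)&(W[...,2]<.118)&(d>.1); m[300:]=0; print(rect(W,m))
E
```

```text
[0.54159653 0.3318915  0.271384  ] [ 1.43766403e-04  6.60286595e-01  7.51013706e-01 -7.65770646e-05] [-0.5696504   0.33336445 -0.10493905  1.64728572  0.03768416  1.16300212
 -0.5554098 ]
wrist lamp_column [0.5418 0.3219 0.078 ] 0.79
wrist lamp [0.5422 0.3219 0.0065] 0.57
wrist stand [0.6476 0.3304 0.0021] 0.69
wrist stand [0.6097 0.5011 0.0014] 0.54
(((537.72802734375, 330.16644287109375), (36.34663391113281, 16.3806209564209), 19.777830123901367), 347, np.float64(0.10206196874151491))
(((541.1592407226562, 320.378173828125), (30.025419235229492, 30.4490966796875), 20.991771697998047), 1174, np.float64(0.1070919645781116))
```

View pics/w3.png

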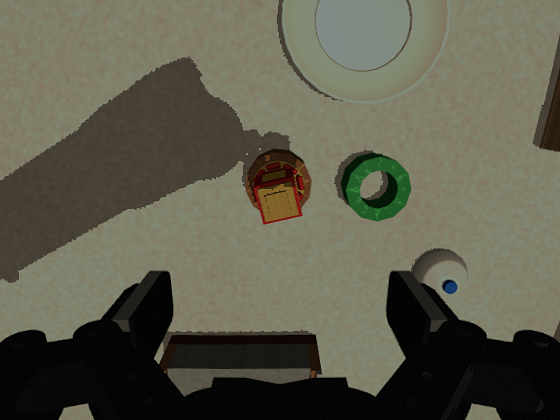

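Lamp is at (280,190), its cap (top) at (0.541, 0.3205) with yaw ≈20.5°; the green decoy at (376,187) stays clear of the fingers.

Call:
apply_moves(plan=[[-11, -2, 30, -0.15, 1], [-11, -2, 60, -0.23, 1], [-11, -2, 80, -0.23, 1], [-11, -2, 110, -0.23, 1], [-11, -2, 150, -0.23, 1], [-11, -2, 190, -0.23, 1], [-11, -2, 211, -0.23, 1], [-11, -2, 211, -0.23, 1], [-11, -2, 211, -0.23, 1]])

```text
time: 8.02
eef_pos: [0.5413, 0.3222, 0.0614]
tcp_rot: [0.0, 0.569, 0.822, 0.001]
contact_force: [-0.7, 0.6, 0.5]
opening: 0.0851
grip_force: 0.0
```

Call:
apply_moves(plan=[[0, 0, 0, 0, -1], [0, 0, 0, 0, -1], [0, 0, 0, 0, -1], [0, 0, 0, 0, -1], [0, 0, 0, 0, -1], [0, 0, 0, 0, -1]], newtons=60)

```text
time: 8.78
eef_pos: [0.541, 0.3221, 0.061]
tcp_rot: [0.0, 0.569, 0.822, 0.0]
contact_force: [-1.1, -1.5, 6.4]
opening: 0.0353
grip_force: 60.1
```

Call:
apply_moves(plan=[[0, 0, -20, 0, -1], [0, 0, -60, 0, -1], [0, 0, -110, 0, -1], [0, 0, -160, 0, -1], [0, 0, -160, 0, -1], [0, 0, -160, 0, -1]])

```text
time: 9.52
eef_pos: [0.5404, 0.3218, 0.2207]
tcp_rot: [0.0, 0.569, 0.822, 0.0]
contact_force: [0.0, 0.1, -1.4]
opening: 0.0353
grip_force: 60.2
```

Call:
apply_moves(plan=[[-50, -17, 0, -0.08, -1], [-105, -37, 0, -0.16, -1], [-160, -56, 0, -0.24, -1], [-215, -75, 0, -0.32, -1], [-270, -94, 0, -0.4, -1], [-325, -113, 0, -0.48, -1], [-380, -132, 0, -0.56, -1], [-435, -151, 0, -0.62, -1], [-480, -167, 0, -0.65, -1], [-500, -174, 0, -0.65, -1], [-500, -174, 0, -0.65, -1], [-500, -174, 0, -0.65, -1]])

```text
time: 11.02
eef_pos: [0.5536, -0.2062, 0.2195]
tcp_rot: [-0.001, 0.276, 0.961, 0.0]
contact_force: [0.4, -0.0, -1.9]
opening: 0.0352
grip_force: 60.2
```

```bash
python3 - <<'E'
from h import *
s=env.state(); print(s['eef_pos'],s['tcp_rot'],s['grip_force'],s['opening'])
im,d=save('wrist','w4.png'); np.save('w4d.npy',d)
im2,_=save('scene','s4.png')
cv2.imwrite('pics/c4.png',np.hstack([cv2.resize(im,(400,300)),cv2.resize(im2[100:310,120:400],(400,300))])[:,:,::-1])
for t in ('lamp_column','lamp','socket_rim'): best('wrist',t,2)
for t in ('lamp_column','lamp','socket_rim','door_grip'): best('scene',t,1);best('side',t,1)
E
```

```text
[ 0.55364521 -0.2062332   0.21945413] [-8.51904093e-04  2.76398255e-01  9.61042787e-01  2.01102184e-04] 60.201873779296875 0.0352278753816221
wrist lamp_column [ 0.5511 -0.2032  0.2347] 0.66
wrist lamp [ 0.5567 -0.2096  0.1621] 0.91
wrist socket_rim [ 0.557  -0.2003  0.0615] 0.95
scene lamp_column [ 0.5587 -0.2057  0.2332] 0.9
side lamp_column [0.5407 0.3223 0.0768] 0.8
scene lamp [ 0.554  -0.2031  0.1638] 0.58
side lamp [0.5367 0.3251 0.0103] 0.8
scene socket_rim [ 0.5579 -0.2051  0.0629] 0.75
scene door_grip [ 0.5398 -0.0351  0.1062] 0.69
side door_grip [ 0.5598 -0.1804  0.1085] 0.74
```

View pics/c4.png

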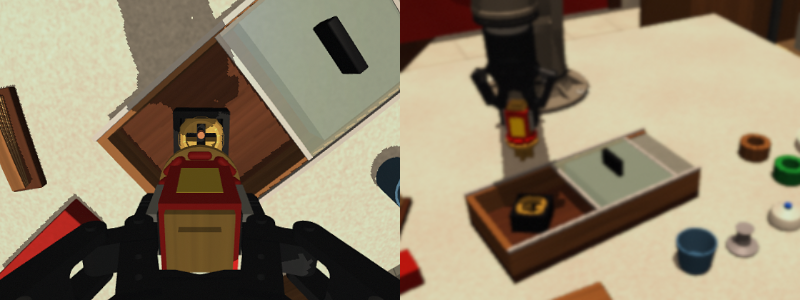

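The lamp hangs square over the socket, and the slot pin shows at (281,188) in the full wrist frame, laterally in line. One check of the offset along the tool axis.

```bash
python3 - <<'E'
from h import *
d=np.load('w4d.npy'); p=np.array([0.55364521,-0.2062332,0.21945413]);q=[-8.51904093e-04,2.76398255e-01,9.61042787e-01,2.01102184e-04]
W=cloud(d,p,q); M=R.from_quat(np.roll(q,-1)).as_matrix(); T=(W-p)@M
m=(abs(W[...,2]-.06)<.004)&(d>.1)&(abs(T[...,0])<.06)&(abs(T[...,1])<.06)
t=T[m]; print('rim tool x',np.percentile(t[:,0],[1,99]),'y',np.percentile(t[:,1],[1,99]))
print('rect',rect(W,m))
b=cv2.imread('pics/w4.png')
print('pin',T[180:197:4,281]*1000)
z=T[...,2]; print('z col 280',np.c_[np.arange(200,400,10),T[200:400:10,280]*1000].round(1))
E
```

```text
rim tool x [-0.01908315  0.03096439] y [-0.04518637  0.03297633]
rect (((548.9325561523438, -202.8348846435547), (66.39761352539062, 50.88167953491211), 57.55110168457031), 2781, np.float64(0.060075637735941156))
pin [[ 3.39638801e+00  3.99570870e-03  1.93896342e+02]
 [ 2.32617003e+00 -3.98975162e-02  1.80933393e+02]
 [-1.28220483e+00 -3.18825801e-02  1.80609949e+02]
 [-5.24559215e+00 -1.76938323e-02  1.81744218e+02]
 [-1.22124685e+01  4.74666904e-02  1.94927150e+02]]
z col 280 [[ 2.000e+02 -1.630e+01 -9.000e-01  1.957e+02]
 [ 2.100e+02  2.450e+01 -1.100e+00  1.850e+01]
 [ 2.200e+02  2.300e+01 -1.100e+00  8.100e+00]
 [ 2.300e+02  1.760e+01 -1.100e+00  1.040e+01]
 [ 2.400e+02  1.790e+01 -1.100e+00 -2.900e+00]
 [ 2.500e+02  1.810e+01 -1.200e+00 -1.400e+01]
 [ 2.600e+02  1.800e+01 -1.200e+00 -2.320e+01]
 [ 2.700e+02  1.790e+01 -1.200e+00 -3.120e+01]
 [ 2.800e+02  1.760e+01 -1.200e+00 -3.800e+01]
 [ 2.900e+02  1.610e+01 -1.200e+00 -4.170e+01]
 [ 3.000e+02  1.450e+01 -1.200e+00 -4.500e+01]
 [ 3.100e+02  1.130e+01 -1.200e+00 -4.530e+01]
 [ 3.200e+02  8.700e+00 -1.200e+00 -4.670e+01]
 [ 3.300e+02  7.200e+00 -1.200e+00 -4.970e+01]
 [ 3.400e+02  3.400e+00 -1.200e+00 -4.930e+01]
 [ 3.500e+02  1.000e-01 -1.200e+00 -4.980e+01]
 [ 3.600e+02 -4.000e+00 -1.100e+00 -4.920e+01]
 [ 3.700e+02 -7.300e+00 -1.100e+00 -4.970e+01]
 [ 3.800e+02 -1.530e+01 -1.100e+00 -4.510e+01]
 [ 3.900e+02  1.010e+01 -1.200e+00 -7.720e+01]]
```

Column axis lies at tool x ≈0, socket centre at ≈ −2 mm: correct by −2 mm and descend.

Call:
apply_moves(plan=[[-2, 0, 40, 0, -1], [-2, 0, 80, 0, -1], [-2, 0, 95, 0, -1], [-2, 0, 100, 0, -1], [-2, 0, 105, 0, -1], [-2, 0, 110, 0, -1], [-2, 0, 114, 0, -1], [-2, 0, 117, 0, -1], [-2, 0, 120, 0, -1], [-2, 0, 122, 0, -1], [-2, 0, 122, 0, -1]])

```text
time: 13.05
eef_pos: [0.5561, -0.2078, 0.0983]
tcp_rot: [0.0, 0.277, 0.961, 0.0]
contact_force: [3.3, 4.5, -0.9]
opening: 0.0356
grip_force: 60.4
```

Below the slot mouth with no resistance, so it is meshed. Pressing home.

Call:
apply_moves(plan=[[0, 0, 3, 0, -1], [0, 0, 6, 0, -1], [0, 0, 9, 0, -1], [0, 0, 11, 0, -1], [0, 0, 13, 0, -1], [0, 0, 14, 0, -1], [0, 0, 15, 0, -1], [0, 0, 15, 0, -1], [0, 0, 15, 0, -1]])

```text
time: 14.18
eef_pos: [0.5564, -0.2078, 0.085]
tcp_rot: [0.001, 0.277, 0.961, 0.0]
contact_force: [-6.5, 8.8, 27.6]
opening: 0.0354
grip_force: 64.0
```

```bash
python3 - <<'E'
from h import *
im,d=save('wrist','w5.png'); im2,_=save('scene','s5.png'); s=env.state()
cv2.imwrite('pics/c5.png',np.hstack([cv2.resize(im,(400,300)),cv2.resize(im2[170:290,150:310],(400,300))])[:,:,::-1])
for t in ('lamp_column','lamp','door_grip'): best('wrist',t,1);best('scene',t,1)
W=cloud(d,s['eef_pos'],s['tcp_rot']); T=(W-s['eef_pos'])@R.from_quat(np.roll(s['tcp_rot'],-1)).as_matrix()
print((T[200:350:10,280]*1000).round(1).tolist()); print(s['eef_pos'],s['contact_force'],np.abs(s['dq']).max())
E
```

```text
wrist lamp_column [ 0.5558 -0.2102  0.1016] 0.84
scene lamp_column [ 0.5578 -0.2103  0.0986] 0.83
wrist lamp [ 0.5585 -0.2095  0.0301] 0.94
scene lamp [ 0.5563 -0.2076  0.0331] 0.83
scene door_grip [ 0.5426 -0.0349  0.1096] 0.89
[[27.5, -1.1, 25.1], [24.6, -1.1, 18.1], [23.1, -1.1, 7.8], [17.7, -1.1, 10.1], [18.3, -1.1, -3.9], [18.0, -1.2, -13.9], [18.1, -1.2, -23.5], [17.9, -1.2, -31.3], [17.1, -1.2, -36.9], [16.5, -1.2, -42.4], [15.0, -1.2, -45.8], [12.2, -1.2, -46.8], [9.6, -1.2, -48.1], [7.3, -1.2, -49.9], [3.6, -1.2, -49.6]]
[ 0.55639705 -0.20784917  0.08496288] [-6.42087748  8.6724278  27.09189647] 0.0011169350796577057
```

View pics/c5.png

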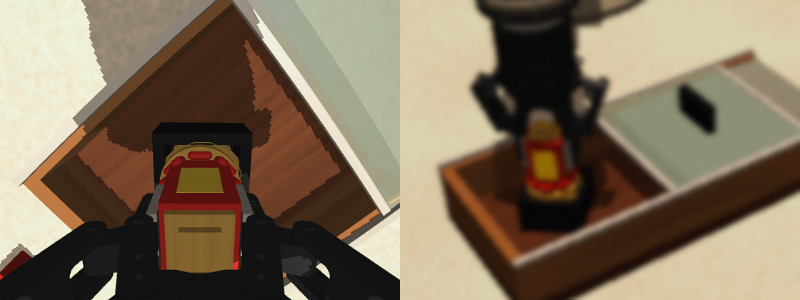

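The flange sits on the socket, at (200,150) in the left panel. The lamp has not slipped in the grip, its origin is at z ≈0.030, and the door is open.

```bash
python3 -c "
from h import *
print(env.hand_in())"
```

```text
the job is handed in; nothing more can be done
None
```

The door is open at its stop and the lamp is meshed, pressed home on the socket and still held. The job is handed in; no verdict came back.

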